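# Set the batch counter for bundles of 60 paper sticks

## Robot

A 6-joint arm with a two-finger parallel gripper is mounted at the origin on the work surface. World frame = base frame: x ahead of the robot, y to its left, z up, the work surface at z = 0. Lengths are in m, angles in rad, forces in N, time in s.
With the tool pointing down it reaches from about 0.4 to 0.825 m from the base axis. Payload 7 kg.
Tool frame: the origin (TCP) lies on the centre line of the jaws, within the pads' length; the fingertips stand arm.tip_reach ahead of it and the grasp point (between the pads) lies 5 mm behind it (arm.tip_reach is the distance from the TCP to the fingertips, in m); z points along the fingers, y is the line along which they close (so a half turn about z gives the same grasp; the last joint's range is limited). The gripper opens to 88 mm and grips with 3 to 60 N. Pads are 19 mm wide; open, the fingers measure 130 mm over their backs; the gripper's body (78 mm by 193 mm) begins 47 mm behind the grasp point.
Start: joints at [-0.922, 0.359, 0.012, 0, -1.224, -0.288], TCP at [0.238, -0.632, 0.241] pointing down, gripper open.
Joint ranges: [-3.07, 3.07], [-1.43, 2.12], [-1.02, 1.25], [-3.03, 1.67], [-3.05, -0], [-3.03, 3.03]. Speed limits (rad/s): [2.39, 2.39, 3.01, 3.14, 3.14, 3.14].

## Interface

Orientations are given as [roll, pitch, yaw] about the fixed x, y, z axes, in that order (R = Rz(yaw) Ry(pitch) Rx(roll)).
In Python, from station import status, optics, order, arm gives the robot as it stands. The module is installed in compiled form; this text tells all that it offers.
- The arm moves only by the shell command python3 -m jog 'ROWS' [FORCE]. ROWS is JSON, a list of rows, each a list of 3 entries, a list of its own where there are three numbers: the gripper command: -1 is shut, 1 is fully open, values between are in proportion, then the shift along the tool's x, y, z in mm, then the turn about the tool's z in rad. A call has 1 to 20 rows; each row is the pose to reach, as a shift and turn from the pose commanded when the call began, along the tool's axes at that moment; what a row does not reach only later rows make up. A row lasts 1/8 s, in which the tool goes at most 62.5 mm and 10.7 degrees, less where a joint would pass 70% of its speed; a pose out of reach is approached as far as the arm can. A call with a gripper value outside its range is refused whole. The fingers move at their own pace and stop on an object; FORCE is the grip in N (left out, the last holds). Time passes only in rows, so rows that repeat a pose let the fingers close. It gives the time, the measured TCP pose, the force, the opening and the grip force at its end, in the units of the state.
- status.get_state(): the state, without advancing time (a new reading comes with each control period).
- optics.grab_frame(name): name is "side" or "top" or "wrist"; returns a dict with "color" (400x640x3 uint8, red, green, blue), "mtx" (3x3 intrinsics, pixels), "k1" (the pictures are not rectified: a ray, as slopes to the right and down, at radius r is drawn at 1 + k1 r^2 times it, then the intrinsics apply), "cam_to_world" (4x4, takes a point from camera to world coordinates). Camera axes: x right, y down, z forward; pixel columns grow to the right and rows downward; lengths in m; the calibration is good to about 2 mm. A picture is of the moment at which its call begins. There is no depth.
- order.job_done(): hands the job in; it is judged then, once.
The state is a dict: "t": time; "q": joint angles; "qd": joint speeds; "joint_efforts": joint torques, N m; "eef_pos": TCP position; "ee_rot": TCP orientation; "force": force on the tool from outside, world axes, zero at the start; "moment": the same for the moment, N m; "width": finger opening in m; "gripper_force": force on a finger pad.
Only numpy, scipy, OpenCV 4.12 (cv2) and the standard library are available. Lean on these libraries where they do the work, as an engineer would, in place of code of your own. Each camera call takes 0.05 s, during which the arm holds its last target. There are 200 camera calls.

## Task

We now bundle the paper sticks in sixties: set the batch counter to 60 by rolling its tens wheel (the left one, seen from the robot's side) click by click until the 6 stands at the index marks, with the units wheel still showing 0. Then press the round reset button fully down and let it come up again, so that the counter takes the new number. Leave the tin, the bundle and the bottle where they stand.

Things in the scene. Friction and masses are not known exactly. Their poses are not given: they have to be found in the camera images.
- counter: Batch counter: grey case 156 x 196 mm (x, y), screwed to the bench, flat top panel 70 mm up, with two black numbered thumbwheels and a round button; else nothing on the panel is over 3 mm high (wheel bezels with white index marks, a display beyond the wheels). A low black fork on its left side, below panel height. Origin on the bench under its centre; x away from the operator (the robot's side), y left, z up.
- tens_axle (a point): Centre of the tens wheel, on its axle (along the counter's y), 52 mm above the bench; axes as the counter's. It is the left wheel, 16 mm wide. Drum radius 28 mm, so its crest is 80 mm above the bench, with white digits. Ten straight ribs across it, half-way between the digits, 3.5 mm thick, reach radius 34 mm. At rest two ribs stand 18 degrees before and behind the crest, the next ones at 54 degrees.
- tens_wheel (a joint): Angle of the tens wheel, rad: 0 with digit 0 at the crest between the index marks, 0.628 (36 degrees) more per digit, 3.770 at 6. It grows as the top is rolled away from the operator (counter's +x). Stops just beyond 0 and 9: it cannot go round between them. A spring detent pulls it to the nearest digit when let go; about 2 to 3 N at the ribs rolls it on. It starts at 0, 1, 2 or 3.
- units_axle (a point): Centre of the units wheel, on its axle: an equal wheel 46 mm (centre to centre) to the right (-y) of the tens wheel, in line with it; same axes and sizes.
- units_wheel (a joint): Angle of the units wheel, reckoned as for the tens wheel; it starts at 0 (digit 0 at the crest), where it shall also be at the end.
- reset_rest_top (a point): Centre of the top face of the unpressed reset button, 87 mm above the bench (17 mm above the panel), 60 mm to the right (-y) of the units axle and 12 mm nearer the operator; axes as the counter's. A round grey button 24 mm across in a round black collar 40 mm across and 12 mm high.
- reset_button (a joint): Travel of the reset button, m: 0 when up, 0.005 fully down (level with its collar). It goes straight down; its spring, 1.5 N at first and 5 N fully down, lifts it again.
- stick_tin: Bystander: ribbed steel tin, 100 mm across and 115 mm high, full of thin paper sticks that rise to about 245 mm and lean out to about 85 mm from its axis; origin at the centre of its underside. It stands to the left of the counter, 235 to 285 mm from the counter's centre.
- bundle: Bystander: finished bundle of paper sticks, 245 mm long and 27 to 30 mm thick, held by two paper bands, lying on the bench to the right of the counter; origin on the bench under its middle, x along the sticks.
- glue_bottle: Bystander: white glue bottle, 44 mm across and 110 mm high, standing beyond the counter; origin at the centre of its underside.

How it is judged:
On the way, in this order (a step that is already met when the one before it is completed fails the run):
1. the counter stands at 60, wheels at rest (value of joint tens_wheel between 3.62 and 3.92 rad and value of joint units_wheel between -0.15 and 0.15 rad and velocity of joint tens_wheel between -0.1 and 0.1 rad/s and velocity of joint units_wheel between -0.1 and 0.1 rad/s and value of joint reset_button below 0.0015 m), for 0.3 s.
2. with the counter at 60 the reset button is pressed fully down (value of joint tens_wheel between 3.62 and 3.92 rad and value of joint units_wheel between -0.15 and 0.15 rad and value of joint reset_button above 0.004 m), for 0.05 s.
At the end, for the whole second after the job is handed in: The tens wheel rests at 6 and the units wheel at 0, each within 0.15 rad (a quarter of a step), and the reset button, pressed to at least 4 of its 5 mm after the wheels were set, is up again (within 1.5 mm) (all of step 1); the robot touches nothing.
It fails at once if the tin, the bundle or the bottle is shoved more than 30 mm or tipped (distance of any of stick_tin, bundle, glue_bottle from where it was at the start of the episode above 0.03 m or angle between any of stick_tin, bundle, glue_bottle's own z axis and vertical above 0.35 rad).
It also fails if it takes over 51 s, if anything falls off the work surface, if the arm or the gripper's body presses on something with over 40 N, if the wrist force passes 120 N, or if a joint passes its speed limit or range.

## Working session

There is one attempt and no reset: what is moved stays moved. The work goes in short steps, Python scripts to look and compute and a shell command to move; the robot and the scene stay as the last step left them, time stands still between calls to the robot, and variables do not carry over. Pictures are saved under pics/ and viewed, at most 11 in all, crops included, and the job is handed in when it is done.

```bash
mkdir -p pics; cat > h.py <<'E'
import numpy as np,cv2
from station import status,optics,order,arm
def grab(n,fn=None):
    f=optics.grab_frame(n)
    if fn: cv2.imwrite('pics/'+fn,f['color'][:,:,::-1])
    return f
def ray(f,u,v):
    K=f['mtx'];d=np.array([(u-K[0,2])/K[0,0],(v-K[1,2])/K[1,1]]);s=d.copy()
    for _ in range(30): s=d/(1+f['k1']*(s@s))
    T=np.array(f['cam_to_world']);return T[:3,3],T[:3,:3]@np.array([*s,1])
def onz(f,u,v,z):
    o,d=ray(f,u,v);return o+d*(z-o[2])/d[2]
def proj(f,p):
    T=np.linalg.inv(np.array(f['cam_to_world']));c=T[:3,:3]@np.array(p)+T[:3,3];s=c[:2]/c[2];s=s*(1+f['k1']*(s@s));K=f['mtx'];return K[0,0]*s[0]+K[0,2],K[1,1]*s[1]+K[1,2]
E
python3 - <<'E'
from h import *
s=status.get_state();print(s['t'],s['eef_pos'],s['ee_rot'],s['width'],arm.tip_reach)
for n in('top','side'):
    f=grab(n,n+'0.png');np.set_printoptions(precision=3,suppress=True);print(n,f['cam_to_world'],f['mtx'][0],f['k1'])
E
```

```text
0.0 [ 0.23809096 -0.63111242  0.23963222] [ 3.13993935e+00 -1.34395733e-04 -2.78095669e+00] 0.0877356042601626 0.014
top [[-0.006 -0.986  0.17   0.421]
 [-1.     0.008  0.012  0.074]
 [-0.013 -0.169 -0.985  1.173]
 [ 0.     0.     0.     1.   ]] [449.603   0.    320.218] -0.05447222748180931
side [[-0.981 -0.149  0.121  0.488]
 [-0.191  0.727 -0.66   0.762]
 [ 0.01  -0.67  -0.742  0.832]
 [ 0.     0.     0.     1.   ]] [513.667   0.    321.585] -0.1450911462088826
```

View pics/top0.png

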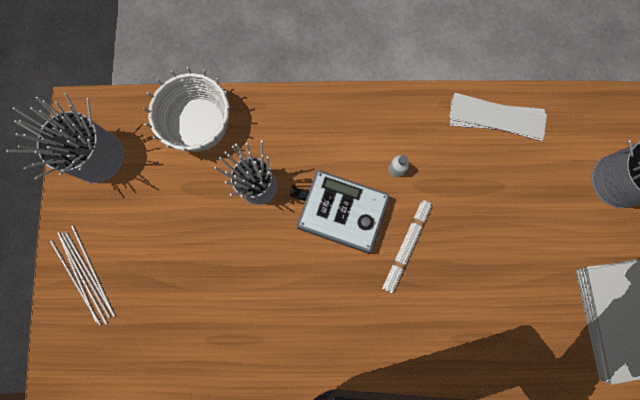

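View pics/side0.png

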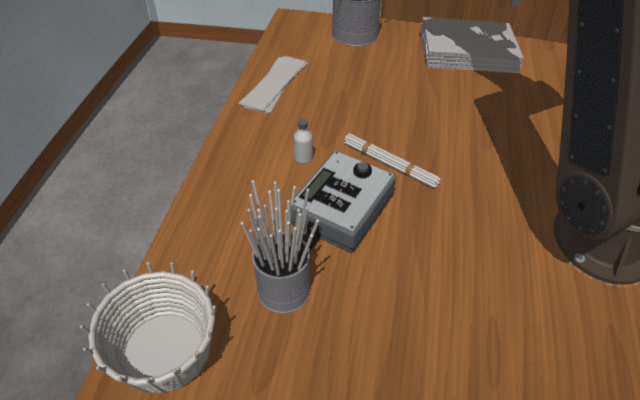

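Top view: counter panel about (300-388, 172-250), tin at (254,180), bundle at (407,247), bottle at (400,165). The wheels are at about (325,204) and (343,208), with the button at (366,222).

```bash
python3 - <<'E'
from h import *
f=grab('top');im=f['color'];x0,y0,x1,y1=285,155,400,265
c=im[y0:y1,x0:x1];cv2.imwrite('pics/top_c.png',cv2.resize(c[:,:,::-1],None,fx=5,fy=5,interpolation=cv2.INTER_CUBIC))
hsv=cv2.cvtColor(c,cv2.COLOR_RGB2HSV)
m=((hsv[...,1]<60)&(hsv[...,2]>130)).astype('u1')
cs,_=cv2.findContours(m,cv2.RETR_EXTERNAL,cv2.CHAIN_APPROX_NONE)
k=max(cs,key=cv2.contourArea)[:,0]+[x0,y0]
P=np.array([onz(f,u,v,.07)[:2] for u,v in k],'f4')
r=cv2.minAreaRect(P*1000);print(r,cv2.boxPoints(r))
s=grab('side');c=s['color'][140:255,280:405];cv2.imwrite('pics/side_c.png',cv2.resize(c[:,:,::-1],None,fx=5,fy=5,interpolation=cv2.INTER_CUBIC))
E
```

```text
((578.4769287109375, 31.35564422607422), (183.5845184326172, 143.7030029296875), 70.3250732421875) [[479.91534  -30.886402]
 [615.2287   -79.2688  ]
 [677.0385    93.59769 ]
 [541.72516  141.98009 ]]
```

View pics/top_c.png

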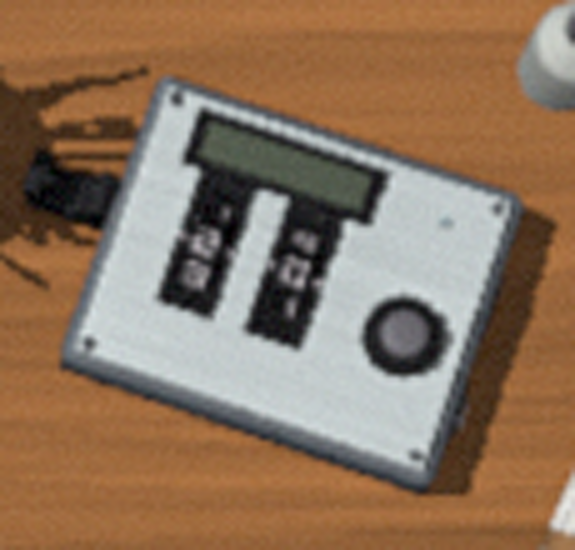

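```bash
python3 - <<'E'
from h import *
np.set_printoptions(precision=4,suppress=True)
f=grab('top');im=f['color']
b=onz(f,285+402/5-.4,155+333/5-.4,.087)[:2]
a=-np.radians(19.67);X=np.array([np.cos(a),np.sin(a)]);Y=np.array([-X[1],X[0]])
C=np.array([.5785,.0314])
u=b+12/1e3*X+.060*Y;t=u+.046*Y
for n,p in(('btn',b),('units',u),('tens',t)):
    print(n,p,'counter',(p-C)@X,(p-C)@Y, 'px',proj(f,[*p,.08]))
tin=onz(f,254,180,.115)[:2];print('tin',tin,(tin-C)@X,(tin-C)@Y)
s=status.get_state();R=cv2.Rodrigues(np.zeros(3))[0]
from scipy.spatial.transform import Rotation as Ro
R=Ro.from_euler('xyz',s['ee_rot']).as_matrix();print(R)
w=grab('wrist','w0.png');print(np.linalg.inv(R)@(w['cam_to_world'][:3,3]-s['eef_pos']),R.T@w['cam_to_world'][:3,:3])
print('to tens, tool axes mm',1000*R.T@(np.array([*t,.24])-s['eef_pos']),'turn x||X',-.3433-s['ee_rot'][2],s['q'])
E
```

```text
btn [ 0.5474 -0.0213] counter -0.011507407839156622 -0.06010235182013497 px (np.float64(364.7559882600172), np.float64(221.53271065671223))
units [0.5789 0.0311] counter 0.0004925921608433438 -0.00010235182013498698 px (np.float64(343.0968839550041), np.float64(208.9325392908613))
tens [0.5944 0.0745] counter 0.0004925921608433691 0.04589764817986502 px (np.float64(325.4029924656418), np.float64(202.83674620276702))
tin [0.6459 0.2462] -0.008800565315823784 0.22493513833349407
[[-0.9356 -0.353  -0.0004]
 [-0.353   0.9356  0.0007]
 [ 0.0001  0.0008 -1.    ]]
[ 0.0768  0.001  -0.1442] [[ 0.     -0.9581 -0.2865]
 [ 1.     -0.0002  0.0008]
 [-0.0008 -0.2865  0.9581]]
to tens, tool axes mm [-582.4199  534.6186    0.4884] turn x||X 2.437538217802225 [-0.9219  0.359   0.0115 -0.0002 -1.2241 -0.2881]
```

```bash
python3 -m jog '[[-1,[-611,511,0],-0.867],[-1,[-611,511,0],-0.867],[-1,[-611,511,0],-0.867],[-1,[-611,511,0],-0.867],[-1,[-611,511,0],-0.867],[-1,[-611,511,0],-0.867],[-1,[-611,511,0],-0.867],[-1,[-611,511,0],-0.867],[-1,[-611,511,0],-0.867],[-1,[-611,511,0],-0.867],[-1,[-611,511,0],-0.867],[-1,[-611,511,0],-0.867],[-1,[-611,511,0],-0.867],[-1,[-611,511,0],-0.867],[-1,[-611,511,0],-0.867],[-1,[-611,511,0],-0.867]]'
python3 - <<'E'
from h import *
print(status.get_state()['ee_rot'])
grab('wrist','w1.png')
E
```

```text
t: 2.3
eef_pos: [0.6291, 0.0614, 0.2408]
ee_rot: [-3.141, 0.0, -1.915]
force: [-0.4, -0.1, 0.7]
width: 0.0005
gripper_force: 0.0
[-3.14149618e+00  1.08949271e-04 -1.91467080e+00]
```

View pics/w1.png

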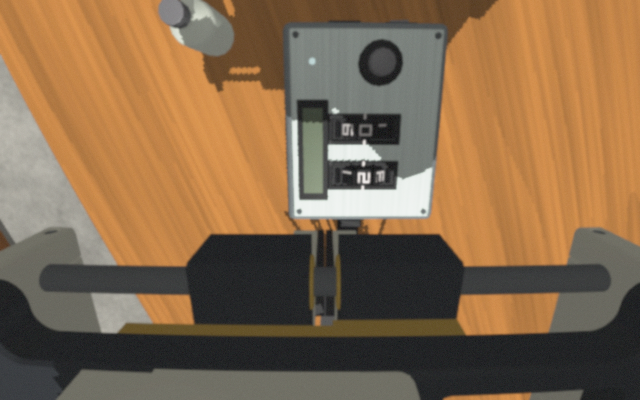

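Wrist view: the tens wheel shows 2 at (363,177) and units shows 0 at (365,130). The button is at (381,62). The shut fingertips are thin, spanning about columns 310-342 at row 245.

```bash
python3 - <<'E'
from h import *
from scipy.spatial.transform import Rotation as Ro
np.set_printoptions(precision=1,suppress=True)
f=grab('wrist');s=status.get_state();p0=np.array(s['eef_pos']);R=Ro.from_euler('xyz',s['ee_rot']).as_matrix()
im=f['color']
for n,u,v,z in(('btn',381,62,.087),('tensmark',364,177,.08),('unitsmark',365,130,.08),('c1',289,26,.07),('c2',444,27,.07),('c3',434,217,.07),('c4',291,217,.07)):
    print(n,1000*onz(f,u,v,z),'tool',1000*R.T@(onz(f,u,v,z)-p0))
for d in [(0,0,14),(9.5,0,14),(9.5,10,14),(9.5,21,14),(9.5,-21,14)]: print(d,proj(f,p0+R@np.array(d)/1000))
c=im[90:300,260:420];cv2.imwrite('pics/w1c.png',cv2.resize(c[:,:,::-1],None,fx=2.8,fy=2.8,interpolation=cv2.INTER_CUBIC)[:,:])
E
```

```text
btn [546.7 -21.9  87. ] tool [106.3  49.7 154. ]
tensmark [592.3  73.8  80. ] tool [  0.8  39.1 161. ]
unitsmark [577.4  30.6  80. ] tool [ 46.5  38.5 161. ]
c1 [612.5 -79.9  70. ] tool [138.7 -31.8 171. ]
c2 [480.1 -32.6  70. ] tool [138.8 108.8 170.9]
c3 [535.  143.2  70. ] tool [-45.2 116.4 171. ]
c4 [677.6  92.   70. ] tool [-45.1 -35.1 171. ]
(0, 0, 14) (np.float64(323.9765815975263), np.float64(243.41078234368788))
(9.5, 0, 14) (np.float64(323.96851243524435), np.float64(227.22318094897847))
(9.5, 10, 14) (np.float64(342.68562495621154), np.float64(227.21871921975338))
(9.5, 21, 14) (np.float64(363.25117805571136), np.float64(227.19945595112748))
(9.5, -21, 14) (np.float64(284.6885573798356), np.float64(227.192101385461))
```

View pics/w1c.png

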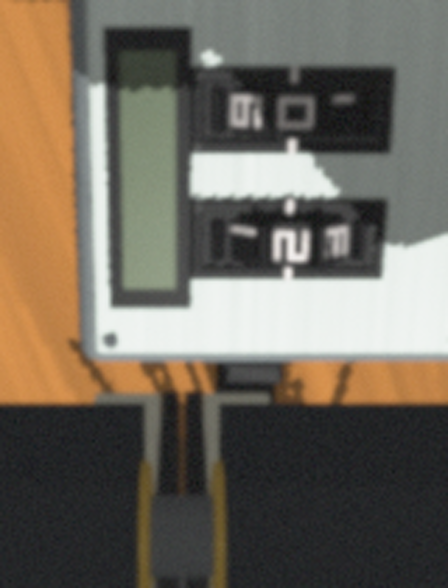

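Tens is at 2, with neighbours 1 beyond and 3 nearer, so four clicks are needed. I'll press the far-side rib down and away from above. One click first, then check.

```bash
python3 -m jog '[[-1,[0,23,60],0],[-1,[0,23,115],0],[-1,[0,23,135],0],[-1,[0,23,135],0],[-1,[0,23,141],0],[-1,[0,23,145],0],[-1,[0,18,147],0],[-1,[0,12,150],0],[-1,[0,12,150],0]]'
python3 - <<'E'
from h import *
f=grab('wrist');cv2.imwrite('pics/w2.png',f['color'][:,:,::-1])
E
```

```text
t: 3.52
eef_pos: [0.6192, 0.0663, 0.0908]
ee_rot: [-3.14, 0.001, -1.914]
force: [2.8, -0.4, 1.9]
width: 0.0008
gripper_force: 1.2
```

View pics/w2.png

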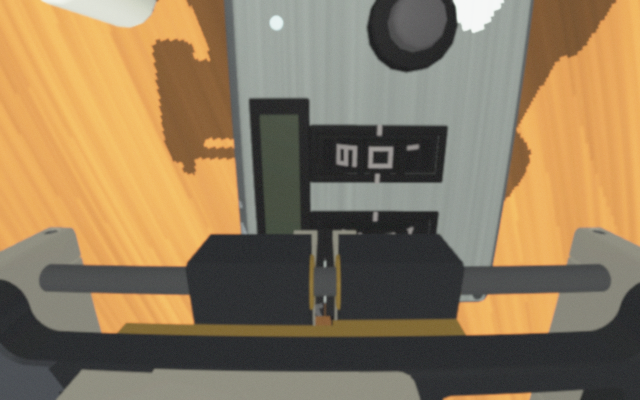

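Units still at 0 at (380,157); the fingers hide the tens wheel. I'll retreat to the start pose of this call and check the digit there.

```bash
python3 -m jog '[[-1,[0,-8,0],0],[-1,[0,-12,-60],0],[-1,[0,-12,-110],0],[-1,[0,-12,-110],0],[-1,[0,-12,-110],0]]'
python3 - <<'E'
from h import *
f=grab('wrist');c=f['color'][90:240,260:460];cv2.imwrite('pics/w3.png',cv2.resize(c[:,:,::-1],None,fx=2,fy=2,interpolation=cv2.INTER_CUBIC))
E
```

```text
t: 4.2
eef_pos: [0.6291, 0.0622, 0.2001]
ee_rot: [3.141, 0.0, -1.914]
force: [-0.6, 0.3, -0.6]
width: 0.0004
gripper_force: 0.0
```

View pics/w3.png

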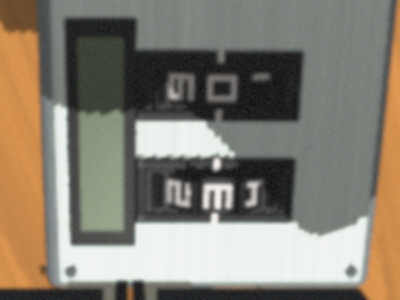

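The tens wheel now shows 3 at the marks (crop (217,193)). Two more identical clicks.

```bash
python3 -m jog '[[-1,[0,23,55],0],[-1,[0,23,92],0],[-1,[0,23,95],0],[-1,[0,23,101],0],[-1,[0,23,105],0],[-1,[0,18,107],0],[-1,[0,12,110],0],[-1,[0,12,110],0],[-1,[0,4,110],0],[-1,[0,4,88],0],[-1,[0,23,88],0],[-1,[0,23,95],0],[-1,[0,23,101],0],[-1,[0,23,105],0],[-1,[0,18,107],0],[-1,[0,12,110],0],[-1,[0,12,110],0],[-1,[0,4,110],0],[-1,[0,0,55],0],[-1,[0,0,0],0]]'
python3 -m jog '[[-1,[0,0,0],0],[-1,[0,0,0],0]]'
python3 - <<'E'
from h import *
f=grab('wrist');c=f['color'][90:240,260:460];cv2.imwrite('pics/w4.png',cv2.resize(c[:,:,::-1],None,fx=2,fy=2,interpolation=cv2.INTER_CUBIC))
E
```

```text
t: 6.75
eef_pos: [0.629, 0.0621, 0.2006]
ee_rot: [3.139, -0.002, -1.914]
force: [2.0, -0.9, 0.4]
width: 0.0005
gripper_force: 0.0
t: 7.0
eef_pos: [0.6289, 0.0624, 0.1999]
ee_rot: [3.14, 0.0, -1.914]
force: [-0.2, -0.5, -0.5]
width: 0.0005
gripper_force: 0.0
```

View pics/w4.png

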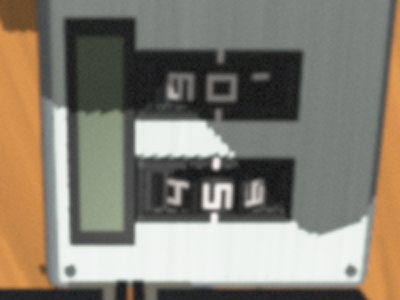

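The tens wheel shows 5 at (217,195), with 4 beyond and 6 nearer. One more click.

```bash
python3 -m jog '[[-1,[0,23,55],0],[-1,[0,23,92],0],[-1,[0,23,95],0],[-1,[0,23,101],0],[-1,[0,23,105],0],[-1,[0,18,107],0],[-1,[0,12,110],0],[-1,[0,12,110],0],[-1,[0,4,110],0],[-1,[0,0,55],0],[-1,[0,0,0],0],[-1,[0,0,0],0],[-1,[0,0,0],0],[-1,[0,0,0],0]]'
python3 - <<'E'
from h import *
from scipy.spatial.transform import Rotation as Ro
f=grab('wrist');c=f['color'][0:240,260:460];cv2.imwrite('pics/w5.png',cv2.resize(c[:,:,::-1],None,fx=2,fy=2,interpolation=cv2.INTER_CUBIC))
s=status.get_state();p0=np.array(s['eef_pos']);R=Ro.from_euler('xyz',s['ee_rot']).as_matrix()
for b in([.5474,-.0213],[.5467,-.0219]):print(1000*R.T@(np.array([*b,.087])-p0),proj(f,[*b,.087]))
E
```

```text
t: 8.8
eef_pos: [0.6287, 0.062, 0.199]
ee_rot: [3.139, -0.001, -1.914]
force: [0.1, -0.6, -0.2]
width: 0.0004
gripper_force: 0.0
[105.69619457  48.41592219 112.31775046] (np.float64(388.5615714905916), np.float64(56.952787265377424))
[106.4967164   48.87326195 112.32001648] (np.float64(389.2187488329176), np.float64(55.82884103621055))
```

View pics/w5.png

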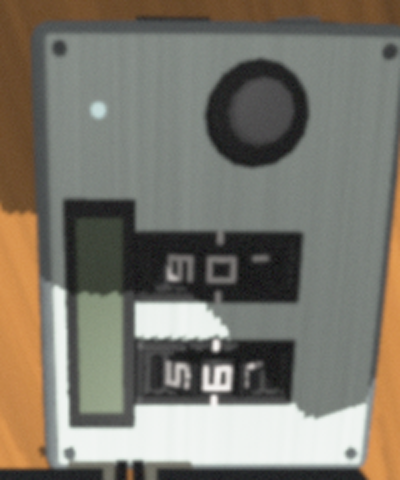

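The counter reads 60: tens 6 at (215,378), units 0 at (220,270). The button is at crop (262,111), matching the estimate. Going above it, then pressing.

```bash
python3 -m jog '[[-1,[60,30,30],0],[-1,[106,49,60],0],[-1,[106,49,85],0],[-1,[106,49,92],0],[-1,[106,49,92],0],[-1,[106,49,92],0]]'
python3 -m jog '[[-1,[0,0,4],0],[-1,[0,0,8],0],[-1,[0,0,10],0],[-1,[0,0,10],0],[-1,[0,0,10],0]]'
```

```text
t: 9.6
eef_pos: [0.5489, -0.0205, 0.1093]
ee_rot: [-3.14, 0.001, -1.913]
force: [0.4, -0.6, -0.3]
width: 0.0003
gripper_force: 0.0
t: 10.22
eef_pos: [0.5488, -0.0206, 0.1002]
ee_rot: [-3.139, 0.001, -1.913]
force: [-3.5, 2.3, 12.7]
width: 0.0004
gripper_force: 6.5
```

```bash
python3 - <<'E'
from h import *
f=grab('wrist');cv2.imwrite('pics/w6.png',f['color'][:,:,::-1])
s=status.get_state();print(s['eef_pos'],s['force'],s['moment'])
E
```

```text
[ 0.54878561 -0.02055454  0.1001501 ] [-3.40808186  2.6914922  13.88277142] [1.16753975 1.11290583 0.00327708]
```

View pics/w6.png

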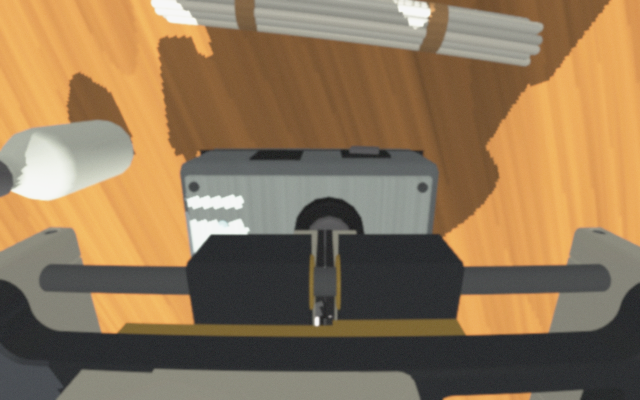

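Fingertip is centred on the collar at (328,225), but the force is already higher than the spring should give. I'll press in small steps and watch it.

```bash
python3 -m jog '[[-1,[0,0,1],0],[-1,[0,0,1],0],[-1,[0,0,1],0]]'; python3 -m jog '[[-1,[0,0,1],0],[-1,[0,0,1],0],[-1,[0,0,1],0]]'; python3 -m jog '[[-1,[0,0,-5],0],[-1,[0,0,-5],0],[-1,[0,0,-5],0]]'
```

```text
t: 10.65
eef_pos: [0.5488, -0.0206, 0.1]
ee_rot: [-3.139, 0.001, -1.913]
force: [-6.4, 3.3, 20.8]
width: 0.0005
gripper_force: 10.4
t: 11.02
eef_pos: [0.5489, -0.0206, 0.0998]
ee_rot: [-3.138, 0.001, -1.912]
force: [-9.3, 4.2, 28.3]
width: 0.0004
gripper_force: 14.3
t: 11.4
eef_pos: [0.5486, -0.0207, 0.1019]
ee_rot: [-3.14, 0.001, -1.913]
force: [1.9, 1.7, 4.3]
width: 0.0005
gripper_force: 1.9
```

```bash
for i in 1 2 3 4; do python3 -m jog '[[-1,[0,0,-1.3],0],[-1,[0,0,-1.3],0],[-1,[0,0,-1.3],0]]' | egrep 'eef|force: \['; done
```

```text
eef_pos: [0.5478, -0.0212, 0.1028]
force: [1.8, 2.0, 2.5]
eef_pos: [0.5474, -0.0212, 0.104]
force: [1.1, -1.5, 3.1]
eef_pos: [0.5473, -0.0212, 0.1052]
force: [-0.4, -0.7, 1.1]
eef_pos: [0.5475, -0.0211, 0.1066]
force: [-0.7, -0.8, -0.8]
```

The force follows the spring law over 5 mm (contact at TCP 0.1055, bottomed at 0.1003), so the button was fully pressed and has come up. Retreating for a last look.

```bash
python3 -m jog '[[-1,[0,0,-50],0],[-1,[-60,-40,-100],0],[-1,[-106,-49,-100],0],[-1,[-106,-49,-100],0],[-1,[-106,-49,-100],0],[-1,[-106,-49,-100],0]]'
python3 - <<'E'
from h import *
f=grab('wrist');c=f['color'][0:240,260:460];cv2.imwrite('pics/w7.png',cv2.resize(c[:,:,::-1],None,fx=2,fy=2,interpolation=cv2.INTER_CUBIC))
E
```

```text
t: 13.65
eef_pos: [0.6286, 0.0615, 0.2062]
ee_rot: [3.141, -0.001, -1.914]
force: [-0.1, -0.0, -0.1]
width: 0.0004
gripper_force: 0.0
```

View pics/w7.png

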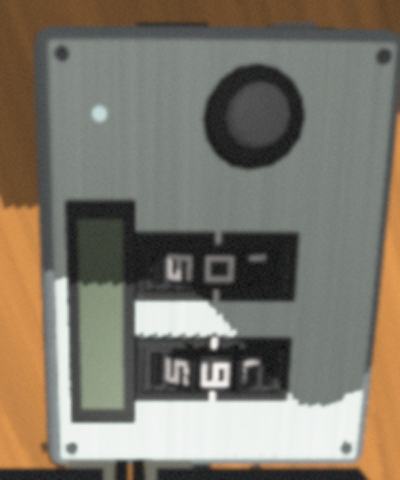

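The counter still reads 60 (6 at (214,375), 0 at (219,268)), the button at (258,115) is up, and the robot touches nothing.

```bash
python3 -c "
from station import order
print(order.job_done())"
```

```text
the job is handed in; nothing more can be done
None
```

The counter is set to 60, the reset button was pressed fully down and came up again, the tin, bundle and bottle were not touched, and the job was handed in at about 14 s; the hand-in returned no verdict.

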